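Try the tube clamps' spring catches

TASK

Two tube clamps stand side by side on the bench, levers up. Try the spring catch of each one: press its thumb pad straight down with a steady push of about 12 N, the most a good catch may need. The catch that gives way must click and be left shut; the other is too stiff, so do not force it: let its lever spring back up and leave it open.

Things in the scene. Friction and masses are not known exactly. Their poses are not given: they have to be found in the camera images.
- clamp_a: Tube clamp (two look alike): fixed aluminium plate 130x70x10 mm, tube lying across it, hinged steel lever ending in a ribbed grey thumb pad 35x40x8 mm. Origin: centre of the underside, z up, x along the lever from pad end (-x) to hinge (x +50, z 50 mm). Pad's top centre: (-45, 0, 81) mm lever up, (-50, 0, 54) mm clicked shut. Two catch springs at x -22 to -8, 63 mm high.
- clamp_b: Tube clamp (two look alike): fixed aluminium plate 130x70x10 mm, tube lying across it, hinged steel lever ending in a ribbed grey thumb pad 35x40x8 mm. Origin: centre of the underside, z up, x along the lever from pad end (-x) to hinge (x +50, z 50 mm). Pad's top centre: (-45, 0, 81) mm lever up, (-50, 0, 54) mm clicked shut. Two catch springs at x -22 to -8, 63 mm high.
- lever_a (a joint): Lever angle of clamp_a (rad): 0 up as found (slopes 16 deg up to the pad), 0.28 clicked shut, level; pressing raises it, 28 mm at the pad in all. Sound catch: the push peaks at about 4 N some 5 mm down, and past 12 to 14 mm it snaps shut by itself and stays. Too stiff: about 5 N per mm at the pad (12 N after 2.5 mm) without a click, springs back to 0 when let go.
- lever_b (a joint): Lever angle of clamp_b (rad): 0 up as found (slopes 16 deg up to the pad), 0.28 clicked shut, level; pressing raises it, 28 mm at the pad in all. Sound catch: the push peaks at about 4 N some 5 mm down, and past 12 to 14 mm it snaps shut by itself and stays. Too stiff: about 5 N per mm at the pad (12 N after 2.5 mm) without a click, springs back to 0 when let go.

How it is judged:
By the outcome, as a careful person would: the job done as asked, in the order asked, and still so for the second after the job is handed in, with the robot touching nothing.
It also fails if it takes over 32 s, if anything falls off the work surface, if the arm or the gripper's body presses on something with over 40 N, if the wrist force passes 120 N, or if a joint passes its speed limit or range.

ROBOT

A 6-joint arm with a two-finger parallel gripper is mounted at the origin on a cart in front of the work surface, level with it; the furniture and walls round the work are solid. World frame = base frame: x ahead of the robot, y to its left, z up, the work surface at z = 0. Lengths are in mm, angles in rad, forces in N, time in s.
With the tool pointing down it reaches from about 350 to 1000 mm from the base axis. Payload 7.1 kg.
Tool frame: the origin (TCP) lies at the very end of the fingers, on their centre line; the grasp point (between the pads) lies 19 mm behind it; z points along the fingers, y is the line along which they close (so a half turn about z gives the same grasp; the last joint's range is limited). The gripper opens to 85 mm and grips with 20 to 120 N. Pads are 22 mm wide; open, the fingers measure 114 mm over their backs; the gripper's body (76 mm by 85 mm) begins 54 mm behind the grasp point. The pads swing forward as they close: fully open they stand 13 mm farther back than shut.
Start: joints at [-1.34, 0.423, 1.63, -0, 1.089, -0.019], TCP at [154.525, -605.58, 231.319] pointing down, gripper open.
Joint ranges: [-3, 3], [-0.9, 2.11], [0.09, 2.58], [-1.31, 4.45], [0.11, 2.69], [-2.54, 2.54]. Speed limits (rad/s): [2.39, 2.39, 3.01, 3.14, 3.14, 3.14].

INTERFACE

Orientations are given as a unit quaternion [w, x, y, z].
In Python, from rig import bot, camera gives the robot as it stands.
- The arm moves only by the tool play_rows, never from a script. Its argument "targets" is one flat list of numbers, 5 for each row, row after row: the shift along the tool's x, y, z in mm, then the turn about the tool's z in rad, then the opening, from 0 (shut) to 1 (fully open). In form: [tx, ty, tz, twist, claw, tx, ty, tz, twist, claw, ...]. A call has exactly 8 rows; each row is the pose to reach, as a shift and turn from the pose commanded when the call began, along the tool's axes at that moment; what a row does not reach only later rows make up. A row lasts 1/10 s, in which the tool goes at most 50 mm and 8.59 degrees, less where a joint would pass 70% of its speed; a pose out of reach is approached as far as the arm can. A call with a gripper value outside its range is refused whole. The fingers move at their own pace and stop on an object; "newtons" is the grip in N (left out, the last holds). Time passes only in rows, so rows that repeat a pose let the fingers close, or fill a call up. It gives the time, the measured TCP pose, the force, the opening and the grip force at its end, in the units of the state.
- bot.read_state(): the state, without advancing time (a new reading comes with each control period).
- camera(name): name is "side" or "top"; returns a dict with "frame" (384x512x3 uint8, red, green, blue), "fx", "fy", "cx", "cy" (pixels), "eye" and "attitude" of the camera in the world. Camera axes: x right, y up, looking along -z (the intrinsics and any distortion apply to the point x, -y, -z); pixel columns grow to the right and rows downward; lengths in mm; the calibration is good to about 2 mm. A picture is of the moment at which its call begins. There is no depth.
- bot.job_done(): hands the job in; it is judged then, once.
The state is a dict: "t": time; "q": joint angles; "qd": joint speeds; "joint_efforts": joint torques, N m; "tcp_pos": TCP position; "tcp_rot": TCP orientation; "ft_force": force on the tool from outside, world axes, zero at the start; "ft_torque": the same for the moment, N m; "opening": opening from 0.0 (shut) to 1.0 (fully open); "finger_force": force on a finger pad.
Only numpy, scipy, OpenCV 4.12 (cv2) and the standard library are available. Lean on these libraries where they do the work, as an engineer would, in place of code of your own. Each camera call takes 0.05 s, during which the arm holds its last target. There are 200 camera calls.

## Working session

There is one attempt and no reset: what is moved stays moved. The work goes in short steps, Python scripts to look and compute and a tool call to move; the robot and the scene stay as the last step left them, time stands still between calls to the robot, and variables do not carry over. Pictures are saved under pics/ and viewed, at most 10 in all, crops included, and the job is handed in when it is done.

Besides the shell and the picture viewer there is one more tool, called as name(argument=value, ...), one argument or row to a line, values as JSON. play_rows: Moves the arm, as the interface text tells. Its arguments: {"type":"object","properties":{"targets":{"type":"array"},"newtons":{"type":"number"}},"required":["targets"]}

```bash
mkdir -p pics; ls; python3 - <<'E'
from rig import bot,camera
import cv2,numpy as np
for n in("top","side"):
    c=camera(n); cv2.imwrite(f"pics/{n}0.png",c["frame"][:,:,::-1]); print({k:v for k,v in c.items() if k!="frame"})
    np.savez(f"{n}0.npz",**c)
print(bot.read_state())
E
```

```text
pics
{'fx': 387.6177328769934, 'fy': 387.6177328769934, 'cx': 248.2003729846388, 'cy': 197.08693215605, 'eye': array([533.72069419, -13.47506703, 923.00919422]), 'attitude': array([-0.69593653, -0.02489249,  0.01543493,  0.71750573])}
{'fx': 433.50793953922107, 'fy': 433.50793953922107, 'cx': 256.04499992306455, 'cy': 190.23211128487716, 'eye': array([356.7952134 , 580.61085221, 649.35683199]), 'attitude': array([-0.1515617 , -0.06801228,  0.38495544,  0.9078616 ])}
{'t': 0.1, 'q': array([-1.34001423e+00,  4.23727226e-01,  1.63064505e+00, -3.27506996e-05,
        1.08862111e+00, -1.89891222e-02]), 'qd': array([ 0.00066561, -0.00220859, -0.00310902, -0.00093634,  0.00123532,
       -0.00176099]), 'joint_efforts': array([ 2.68637814e-04, -5.58424258e+01, -2.82445282e+01,  1.04195092e-04,
        3.04973801e-03, -1.22414710e-05]), 'tcp_pos': array([ 154.39373921, -605.09656047,  230.63428985]), 'tcp_rot': array([-6.94913157e-04,  9.92210732e-01,  1.24568748e-01, -8.84499270e-05]), 'ft_force': array([-0.4139187 , -0.21373762, -0.00508522]), 'ft_torque': array([-0.00260288,  0.01260302, -0.00341283]), 'finger_force': 0.0, 'opening': 0.999925773151647}
```

View pics/top0.png

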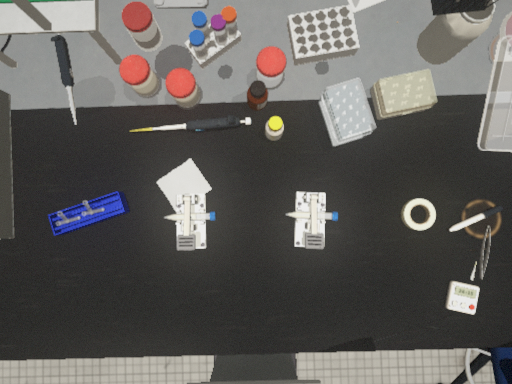

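View pics/side0.png

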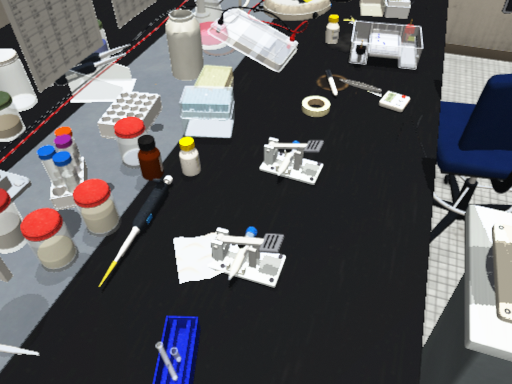

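The top view shows the clamps at about (190,220) and (311,220), pads at about (186,241) and (314,240), with the pad ends towards the robot. The side view agrees, with pads at about (271,242) and (313,146). Next I locate the pads precisely.

```bash
cat > h.py <<'E'
import numpy as np,cv2
from scipy.spatial.transform import Rotation as R
def ray(c,u,v):
    q=c["attitude"]; M=R.from_quat([q[1],q[2],q[3],q[0]]).as_matrix()
    d=M@np.array([(u-c["cx"])/c["fx"],-(v-c["cy"])/c["fy"],-1]); return c["eye"],d/np.linalg.norm(d)
def plane(c,u,v,z):
    e,d=ray(c,u,v); return e+d*(z-e[2])/d[2]
def cross(c1,p1,c2,p2):
    e,d=ray(c1,*p1); f,g=ray(c2,*p2)
    s=np.linalg.lstsq(np.c_[d,-g],f-e,rcond=None)[0]
    return (e+d*s[0]+f+g*s[1])/2,np.linalg.norm(e+d*s[0]-f-g*s[1])
def proj(c,P):
    q=c["attitude"]; M=R.from_quat([q[1],q[2],q[3],q[0]]).as_matrix(); p=M.T@(np.array(P)-c["eye"])
    return c["cx"]-c["fx"]*p[0]/p[2], c["cy"]+c["fy"]*p[1]/p[2]
E
python3 - <<'E'
from h import *
t=dict(np.load("top0.npz")); s=dict(np.load("side0.npz"))
def crop(c,x,y,w,h,k): return cv2.resize(c["frame"][y:y+h,x:x+w,::-1],None,fx=k,fy=k,interpolation=cv2.INTER_NEAREST)
a=np.hstack([crop(t,160,180,60,75,5),crop(t,280,180,60,75,5)])
b=np.hstack([crop(s,205,220,90,70,4),crop(s,250,130,90,70,4)])[:, :600]
b=cv2.copyMakeBorder(b,0,0,0,max(0,600-b.shape[1]),0)
cv2.imwrite("pics/cropt.png",a); cv2.imwrite("pics/crops.png",np.hstack([crop(s,205,220,90,70,4),crop(s,250,130,90,70,4)]))
for p in[(186,241),(314,240)]: print(plane(t,*p,81))
for p in[(271,242),(313,146)]: print(plane(s,*p,81))
E
```

```text
[490.86802082 134.67309011  81.        ]
[ 484.90181867 -142.03082595   81.        ]
[488.5766125  135.61503053  81.        ]
[ 483.64491669 -140.06931865   81.        ]
```

View pics/cropt.png

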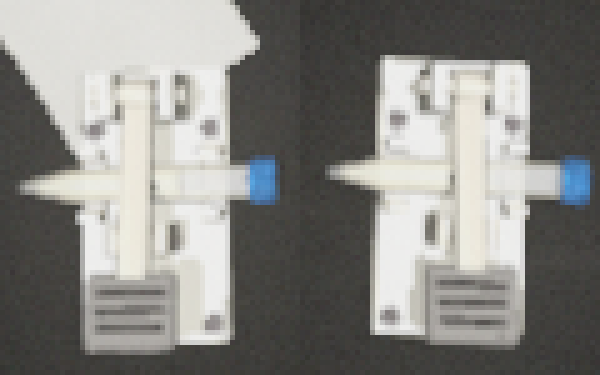

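View pics/crops.png

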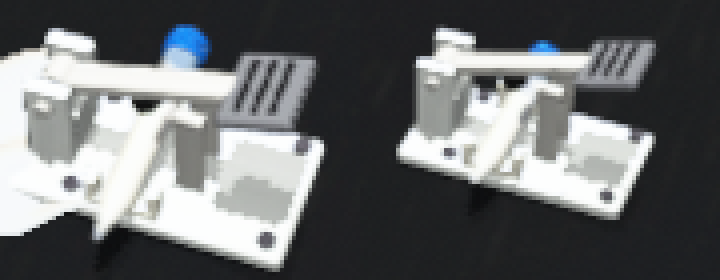

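The crops put the pad centres at about (186.2,242) and (314.8,240.8) in the top view, and (273.5,241.5) and (315,145.7) in the side view. The clamps are nearly aligned with world x.

```bash
python3 - <<'E'
from h import *
from rig import bot
t=dict(np.load("top0.npz")); s=dict(np.load("side0.npz"))
for n,p,q in(("L",(186,242),(273.5,241.5)),("R",(314.5,240.5),(315,145.7))):
    print(n,cross(t,p,s,q),plane(t,*p,81),plane(s,*q,81))
# plate axis: long edges of right plate, left plate (z=10), crop px
for x0,e in((160,((82,270),(80,72))),(160,((232,340),(228,80))),(280,((72,332),(80,58))),(280,((222,345),(228,65)))):
    a,b=[plane(t,x0+u/5,180+v/5,10) for u,v in e]; print(a,b,np.degrees(np.arctan2(*(b-a)[[1,0]])))
st=bot.read_state(); q=st["tcp_rot"]; M=R.from_quat([q[1],q[2],q[3],q[0]]).as_matrix()
print(M.T@(np.array([484,-141,110])-[154.525,-605.58,231.319]))
E
```

```text
L (array([486.78672803, 134.09112019,  81.36865439]), np.float64(4.049522467369784)) [488.71213968 134.71831971  81.        ] [484.92607073 133.23395683  81.        ]
R (array([ 481.94620023, -143.76333004,   79.42640479]), np.float64(3.6167824692382626)) [ 483.79755056 -143.06373682   81.        ] [ 479.89422963 -142.40904036   81.        ]
[504.30686986 169.45383441  10.        ] [597.68898415 168.57619209  10.        ] -0.5384727077888642
[469.51158291  99.56516314  10.        ] [591.72412534  98.52869927  10.        ] -0.48590415317207936
[ 467.24104777 -106.56796191   10.        ] [ 595.50366271 -115.06750741   10.        ] -3.79126157282066
[ 459.17108581 -176.25918862   10.        ] [ 590.03701098 -184.48001158   10.        ] -3.5945212357870027
[ 434.09290416 -368.54629909  121.83442771]
```

play_rows(
  targets=[430.8,-367.8,60,0.31,0,430.8,-367.8,60,0.31,0,430.8,-367.8,60,0.31,0,430.8,-367.8,60,0.31,0,430.8,-367.8,60,0.31,0,430.8,-367.8,60,0.31,0,430.8,-367.8,60,0.31,0,430.8,-367.8,60,0.31,0],
  newtons=40,
)

```text
t: 0.9
tcp_pos: [384.5, -278.7, 189.0]
tcp_rot: [-0.0, 1.0, -0.03, -0.0]
ft_force: [0.2, -0.7, 0.5]
opening: -0.001
finger_force: 0.0
```

play_rows(
  targets=[30,-47,10,0,0,60,-94,30,0,0,88,-130,50,0,0,88,-141.7,70,0,0,88,-141.7,95,0,0,88,-141.7,95,0,0,88,-141.7,95,0,0,88,-141.7,95,0,0],
)

```text
t: 1.7
tcp_pos: [480.6, -145.1, 95.2]
tcp_rot: [0.0, 1.0, -0.031, 0.001]
ft_force: [-0.2, 0.5, 0.1]
opening: 0.002
finger_force: 0.0
```

```bash
python3 - <<'E'
from rig import bot,camera
import cv2,numpy as np
s=camera("side")["frame"][90:190,220:350,::-1]; t=camera("top")["frame"][170:270,250:380,::-1]
cv2.imwrite("pics/r1.png",cv2.resize(np.vstack([s,t]),None,fx=3,fy=3)[:600]); st=bot.read_state()
print(st["t"],st["tcp_pos"],st["tcp_rot"],st["ft_force"])
E
```

```text
1.8 [ 480.78082442 -145.24115558   95.44903287] [ 3.21882808e-04  9.99529174e-01 -3.06623223e-02  1.07159879e-03] [-0.68836806 -0.04529877  0.5632499 ]
```

View pics/r1.png

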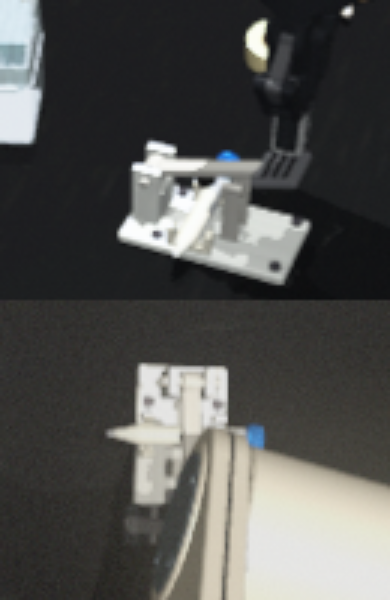

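The side view shows the fingertips just above the pad. Now I start the slow descent.

play_rows(
  targets=[0,-2.5,4,0,0,0,-2.5,8,0,0,0,-2.5,9.5,0,0,0,-2.5,10,0,0,0,-2.5,10.5,0,0,0,-2.5,11,0,0,0,-2.5,11,0,0,0,-2.5,11,0,0],
)

```text
t: 2.6
tcp_pos: [480.3, -141.9, 83.4]
tcp_rot: [0.0, 1.0, -0.03, -0.0]
ft_force: [-1.5, -0.1, 6.2]
opening: 0.001
finger_force: 2.5
```

play_rows(
  targets=[0,0,0.3,0,0,0,0,0.6,0,0,0,0,0.8,0,0,0,0,0.8,0,0,0,0,0.8,0,0,0,0,0.8,0,0,0,0,0.8,0,0,0,0,0.8,0,0],
)

```text
t: 3.4
tcp_pos: [480.2, -141.9, 82.8]
tcp_rot: [0.0, 1.0, -0.03, -0.0]
ft_force: [-2.8, -0.1, 8.8]
opening: -0.001
finger_force: 3.6
```

```bash
python3 - <<'E'
from rig import bot
st=bot.read_state()
print(st["t"],st["tcp_pos"],st["ft_force"])
E
```

```text
3.4 [ 480.16873644 -141.89475565   82.82241307] [-2.77244839 -0.10553156  8.82890714]
```

play_rows(
  targets=[0,0,0.3,0,0,0,0,0.6,0,0,0,0,0.9,0,0,0,0,0.9,0,0,0,0,0.9,0,0,0,0,0.9,0,0,0,0,0.9,0,0,0,0,0.9,0,0],
)

```text
t: 4.2
tcp_pos: [480.0, -141.9, 82.1]
tcp_rot: [0.0, 1.0, -0.03, -0.0]
ft_force: [-3.5, 0.4, 10.6]
opening: -0.001
finger_force: 4.9
```

play_rows(
  targets=[0,0,0.2,0,0,0,0,0.4,0,0,0,0,0.4,0,0,0,0,0.4,0,0,0,0,0.4,0,0,0,0,0.4,0,0,0,0,0.4,0,0,0,0,0.4,0,0],
)

```text
t: 5.0
tcp_pos: [480.0, -141.9, 81.8]
tcp_rot: [-0.0, 1.0, -0.03, -0.0]
ft_force: [-4.5, 0.4, 12.7]
opening: -0.001
finger_force: 5.5
```

No click at 12.7 N, so this is the stiff one. I let go straight up and cross to the other clamp.

play_rows(
  targets=[0,0,-2,0,0,0,0,-10,0,0,0,0,-40,0,0,-2,-50,-45,-0.05,0,-4,-100,-45,-0.05,0,-6.5,-150,-45,-0.05,0,-8.5,-200,-45,-0.05,0,-10.5,-250,-45,-0.05,0],
)

```text
t: 5.8
tcp_pos: [484.8, 109.8, 126.5]
tcp_rot: [-0.0, 1.0, -0.005, 0.0]
ft_force: [1.3, 0.3, 0.2]
opening: 0.0
finger_force: 0.0
```

```bash
python3 - <<'E'
from rig import bot
st=bot.read_state()
print(st["t"],st["tcp_pos"],st["tcp_rot"],st["ft_force"])
E
```

```text
5.8 [484.80253303 109.82850431 126.48824831] [-9.79752681e-05  9.99986181e-01 -5.24280169e-03  3.76776004e-04] [1.29751883 0.29636874 0.17712274]
```

play_rows(
  targets=[0,-23.5,0,0,0,0,-23.5,20,0,0,0,-23.5,35,0,0,0,-23.5,39,0,0,0,-23.5,39,0,0,0,-23.5,39,0,0,0,-23.5,39,0,0,0,-23.5,39,0,0],
)

```text
t: 6.6
tcp_pos: [485.6, 131.2, 87.7]
tcp_rot: [-0.0, 1.0, -0.005, 0.001]
ft_force: [-0.3, -0.3, 0.5]
opening: -0.005
finger_force: 0.0
```

```bash
python3 - <<'E'
from rig import bot,camera
import cv2,numpy as np
s=camera("side")["frame"][90:290,200:350,::-1]
cv2.imwrite("pics/l1.png",cv2.resize(s,None,fx=3,fy=3)); st=bot.read_state()
print(st["t"],st["tcp_pos"],st["ft_force"])
E
```

```text
6.65 [485.48472295 131.21593435  87.61612611] [-0.79470989  0.74436332 -0.16597036]
```

View pics/l1.png

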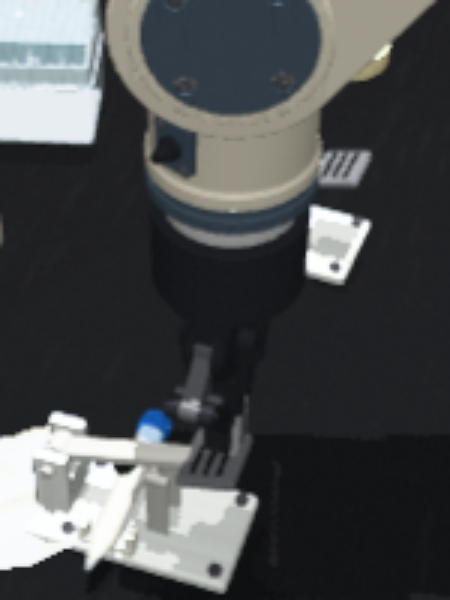

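The fingertips stand over the left pad, at about (215,465) in the crop. The first clamp's pad, at about (345,167), is back up. Now I press here.

play_rows(
  targets=[0,-3,1,0,0,0,-3,2,0,0,0,-3,3,0,0,0,-3,3.5,0,0,0,-3,4,0,0,0,-3,4.5,0,0,0,-3,5,0,0,0,-3,5,0,0],
)

```text
t: 7.45
tcp_pos: [485.1, 134.3, 82.1]
tcp_rot: [-0.0, 1.0, -0.005, -0.0]
ft_force: [-2.1, 0.5, 2.1]
opening: -0.003
finger_force: 1.0
```

play_rows(
  targets=[0,0,0.7,0,0,0,0,1.4,0,0,0,0,2.1,0,0,0,0,2.8,0,0,0,0,3.5,0,0,0,0,4.2,0,0,0,0,5,0,0,0,0,5,0,0],
)

```text
t: 8.25
tcp_pos: [485.1, 134.3, 77.0]
tcp_rot: [0.0, 1.0, -0.005, -0.0]
ft_force: [-1.9, -0.3, 3.1]
opening: -0.003
finger_force: 1.8
```

It gives way, with about 3 N at 7 mm, so I continue to the snap.

play_rows(
  targets=[0,0,2,0,0,0,0,4,0,0,0,0,6,0,0,0,0,8,0,0,0,0,10,0,0,0,0,12,0,0,0,0,14,0,0,0,0,16,0,0],
)

```text
t: 9.05
tcp_pos: [485.2, 134.3, 60.9]
tcp_rot: [-0.0, 1.0, -0.005, 0.0]
ft_force: [-0.5, -0.0, 0.1]
opening: -0.003
finger_force: 0.0
```

```bash
python3 - <<'E'
from rig import bot
st=bot.read_state()
print(st["t"],st["tcp_pos"],st["ft_force"])
E
```

```text
9.05 [485.19871717 134.29893538  60.89651024] [-0.47616021 -0.04967975  0.12931614]
```

play_rows(
  targets=[0,0,2,0,0,0,0,4,0,0,0,0,5,0,0,0,0,6,0,0,0,0,6.5,0,0,0,0,7,0,0,0,0,7,0,0,0,0,7,0,0],
)

```text
t: 9.85
tcp_pos: [485.2, 134.3, 54.1]
tcp_rot: [-0.0, 1.0, -0.005, 0.0]
ft_force: [0.4, 0.3, -0.4]
opening: 0.002
finger_force: 0.0
```

Nothing pushes back at the shut height, so the lever has snapped down. I retreat and look.

play_rows(
  targets=[0,0,-10,0,0,0,0,-50,0,0,0,0,-100,0,0,0,0,-150,0,0,-20,40,-170,0,0,-50,80,-170,0,0,-80,120,-170,0,0,-80,120,-170,0,0],
)

```text
t: 10.65
tcp_pos: [399.7, 12.3, 224.4]
tcp_rot: [0.0, 1.0, -0.007, -0.001]
ft_force: [0.3, -0.1, -1.2]
opening: -0.001
finger_force: 0.0
```

```bash
python3 - <<'E'
from rig import bot,camera
import cv2,numpy as np
f=camera("side")["frame"][:,:,::-1]
cv2.imwrite("pics/end.png",cv2.resize(f[110:300,190:350],None,fx=3,fy=3)); st=bot.read_state()
print(st["t"],st["tcp_pos"],st["ft_force"])
E
```

```text
10.7 [402.14760405  13.5447432  224.86060047] [ 0.15717265 -0.19540074  0.39085712]
```

View pics/end.png

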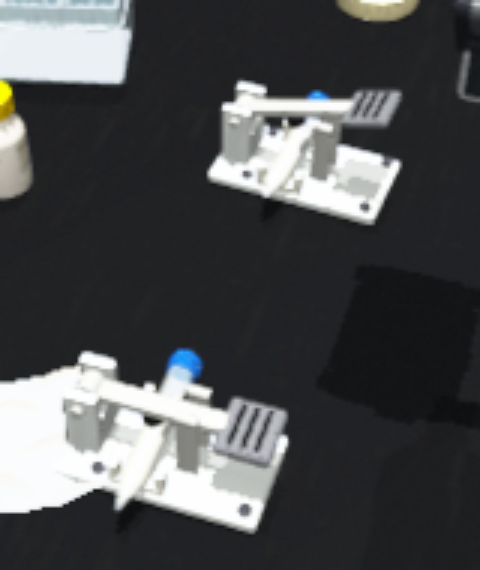

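The left lever is down and level, with its pad at about (250,430) in the crop. The right lever is up, with its pad at about (375,105), and the arm is clear of both.

```bash
python3 -c "
from rig import bot
print(bot.job_done())"
```

```text
the job is handed in; nothing more can be done
None
```

The left clamp's catch (the one on the robot's left) gave way at about 3 N and is left shut; the right clamp's catch did not click at 12.7 N, so I let its lever spring back and left it open, and the job is handed in.

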